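Index the culture-dish turntable by one hole

TASK

Press the turntable's indexing plunger down with a fingertip and, with it unlocked, turn the table counter-clockwise (seen from above) to the next hole, so that the plunger springs fully up and locks there. Do not grasp or lift anything: the dish rides along on the turntable and everything else on the bench stays where it is. Finish clear of everything.

Things in the scene. Friction and masses are not known exactly. Their poses are not given: they have to be found in the camera images.
- turntable: Fixed round aluminium base of an indexing turntable for culture dishes, 216 mm across, 30 mm high. Six holes 14.5 mm wide in its top, every 60 degrees on a circle of 88 mm radius. Origin at the centre of the underside, on the turning axis; z up. It may stand at any yaw; its x axis points at the hole in which the plunger starts.
- housing (a point): Centre of the top of the plunger's housing, 70 mm above the bench: a dark upright cylinder 30 mm across over the hole circle, on a 22 mm wide arm of the rotor, moving with it. The rotor is a white disc 116 mm across, its top 44 mm above the bench, bearing the large dish.
- rotor (a joint): Turning angle of the rotor (rad). 0 at the start (pin in the first hole), positive counter-clockwise seen from above; the next hole is at 1.047. Turns freely (under 1 N at the plunger) once the pin is lifted; locked, with about 0.5 degree of play either way, while the pin is in a hole.
- plunger (a joint): Travel of the plunger's cap (m): 0 = up, pin seated; 0.013 = fully down. Sprung: 4 N to start, about 7 N at the bottom. Pressing it down lifts the locking pin (by a rocker), clear of the hole at 0.009. Released between holes it stays about 0.009 down, the pin riding on the plate, until the pin drops in a hole; the round-nosed pin draws itself in from within 4 mm.
- cap_top (a point): Centre of the flat top of the plunger's black round push cap, 34 mm across and 12 mm thick; moves with it. At rest 98 mm above the bench, on the 88 mm circle; fully pressed 85 mm. A fingertip that keeps pressing drags it along by friction, lagging by up to 3 mm. z axis up.
- next_hole (a point): Mouth of the next hole, counter-clockwise from the one in which the plunger starts: a black spot 15 mm across in a dark ring on the base's top, 30 mm above the bench.
- dish: Large closed glass dish, 90 mm across, 18 mm high, loose, lying in the middle of the rotor (top 62 mm above the bench) between six low steel stops. Rides along. Origin at the centre of its underside.
- small_dish: Closed glass culture dish, 58 mm across, 14 mm high, lying on the bench beside the turntable; loose; bystander. Origin at the centre of its underside.
- jar_lid: Flat white jar lid, 68 mm across, 12 mm high, lying beside the turntable; loose; bystander. Origin at the centre of its underside.
- jar_a: Glass culture jar with a plantlet and white lid, 72 mm across, 101 mm high; loose; bystander. Origin at the centre of its underside.
- jar_b: Second glass culture jar, same as the first; loose; bystander. Origin at the centre of its underside.
- beaker: Open glass beaker, 70 mm across, 85 mm high; loose; bystander. Origin at the centre of its underside.
- spray: White bottle, 64 mm across, 160 mm high; loose; bystander. Origin at the centre of its underside.
- forceps: Steel forceps, 170 mm long, 25 mm wide, 6 mm high, lying on the bench beyond the turntable; loose; bystander. Origin at the centre of its underside.
There are look-alikes about, which are no part of the job. What is shaped like the dish but red is not meant.

How it is judged:
By the outcome, as a careful person would: the job done as asked, in the order asked, and still so for the second after the job is handed in, with the robot touching nothing.
It also fails if it takes over 35 s, if anything falls off the work surface, if the arm or the gripper's body presses on something with over 40 N, if the wrist force passes 120 N, or if a joint passes its speed limit or range.

ROBOT

A 6-joint arm with a two-finger parallel gripper is mounted at the origin on the work surface. World frame = base frame: x ahead of the robot, y to its left, z up, the work surface at z = 0. Lengths are in m, angles in rad, forces in N, time in s.
With the tool pointing down it reaches from about 0.35 to 0.875 m from the base axis. Payload 15.5 kg.
Tool frame: the origin (TCP) lies midway between the tips of the shut fingers; the grasp point (between the pads) lies 19 mm behind it; z points along the fingers, y is the direction in which the jaws open and shut (so a half turn about z gives the same grasp; the last joint's range is limited). The gripper opens to 85 mm and grips with 20 to 120 N. Pads are 22 mm wide; open, the fingers measure 114 mm over their backs; the gripper's body (76 mm by 85 mm) begins 54 mm behind the grasp point. The pads swing forward as they close: fully open they stand 13 mm farther back than shut.
Start: joints at [-1.423, 0.494, 1.345, -0, 1.302, -0.096], TCP at [0.151, -0.607, 0.231] pointing down, gripper open.
Joint ranges: [-2.91, 2.91], [-0.82, 2.16], [0.22, 2.67], [-1.22, 4.37], [0.12, 2.79], [-3.08, 3.08]. Speed limits (rad/s): [1.89, 1.89, 2.57, 3.01, 3.01, 3.01].

INTERFACE

Orientations are given as a 3x3 rotation matrix whose columns are the frame's x, y, z axes.
In Python, from station import read_state, get_image, finish_job gives the robot as it stands.
- The arm moves only by the shell command python3 -m crank 'ROWS' [OPENING] [FORCE]. ROWS is JSON, a list that holds one entry, the list of rows, each a list of 4 numbers: the shift along the world's x, y, z in mm, then the turn about the world's z in rad. In form: [[[dx, dy, dz, turn], ...]]. A call has 1 to 20 rows; each row shifts and turns the pose as measured when the row begins; what a row does not reach is not made up. A row lasts 1/10 s, in which the tool goes at most 50 mm and 8.59 degrees, less where a joint would pass 70% of its speed; a pose out of reach is approached as far as the arm can. A call is refused whole if a number of a shift passes 50 or a number of a turn 0.15, either way. A call with a gripper value outside its range is refused whole. OPENING is the closure, from 0 (fully open) to 1 (shut), set as the call begins (- or left out, the last holds). The fingers move at their own pace and stop on an object; FORCE is the grip in N (left out, the last holds). Time passes only in rows, so rows that do not move let the fingers close. It gives the time, the measured TCP pose, the force and the opening at its end, in the units of the state.
- read_state(): the state, without advancing time (a new reading comes with each control period).
- get_image(name): name is "scene" or "top" or "wrist"; returns a dict with "pixels" (420x560x3 uint8, red, green, blue), "vfov" (degrees; the focal length in pixels is half the picture's height over the tangent of half this angle, whatever the lens; pixels are square), "cx", "cy" (the principal point, pixels), "dist" ([k1, k2, p1, p2, k3] as OpenCV has them; the pictures are not rectified), "rvec" (rotation vector, rad) and "tvec" (3), from world to camera coordinates, as OpenCV has them. Camera axes: x right, y down, z forward; pixel columns grow to the right and rows downward; lengths in m; the calibration is good to about 2 mm. A picture is of the moment at which its call begins. There is no depth.
- finish_job(): hands the job in, once; it reports no verdict.
The state is a dict: "time": time; "joints": joint angles; "qd": joint speeds; "effort": joint torques, N m; "tool_pos": TCP position; "ee_rot": TCP orientation; "wrist_force": force on the tool from outside, world axes, zero at the start; "wrist_torque": the same for the moment, N m; "grip_width": opening from 0.0 (shut) to 1.0 (fully open).
Only numpy, scipy, OpenCV 4.12 (cv2) and the standard library are available. Lean on these libraries where they do the work, as an engineer would, in place of code of your own. Each camera call takes 0.05 s, during which the arm holds its last target. There are 200 camera calls.

## Working session

There is one attempt and no reset: what is moved stays moved. The work goes in short steps, Python scripts to look and compute and a shell command to move; the robot and the scene stay as the last step left them, time stands still between calls to the robot, and variables do not carry over. Pictures are saved under pics/ and viewed, about 8 in all and at most 12, crops included, and the job is handed in when it is done.

```bash
mkdir -p pics; cat > h.py <<'E'
import numpy as np, cv2
from station import read_state, get_image, finish_job
def K(im):
    h,w=im["pixels"].shape[:2]; f=h/2/np.tan(np.radians(im["vfov"])/2)
    return np.array([[f,0,im["cx"]],[0,f,im["cy"]],[0,0,1]])
def ray(im,uv):
    p=cv2.undistortPoints(np.array([[uv]],float),K(im),np.array(im["dist"],float))[0,0]
    R=cv2.Rodrigues(np.array(im["rvec"],float))[0]; t=np.array(im["tvec"],float)
    return -R.T@t, R.T@np.array([p[0],p[1],1])
def plane(im,uv,z):
    c,d=ray(im,uv); return c+d*(z-c[2])/d[2]
def proj(im,P):
    return cv2.projectPoints(np.array(P,float).reshape(-1,1,3),np.array(im["rvec"],float),np.array(im["tvec"],float),K(im),np.array(im["dist"],float))[0][:,0]
def save(im,name,box=None,s=1):
    p=im["pixels"][:,:,::-1]
    if box: p=p[box[1]:box[3],box[0]:box[2]]
    cv2.imwrite("pics/"+name,cv2.resize(p,None,fx=s,fy=s,interpolation=cv2.INTER_CUBIC))
E
python3 - <<'E'
from h import *
import pickle
d={}
for n in("top","scene"):
    d[n]=get_image(n); save(d[n],n+"0.png",s=1.4); print(n,ray(d[n],(280,210)))
pickle.dump(d,open("im0.pkl","wb"))
E
```

```text
top (array([ 0.39231494, -0.02502474,  1.03744301]), array([ 0.18111993,  0.01603556, -0.98336789]))
scene (array([0.97106633, 0.38003031, 1.09176622]), array([-0.32776412, -0.33539226, -0.88382452]))
```

View pics/top0.png

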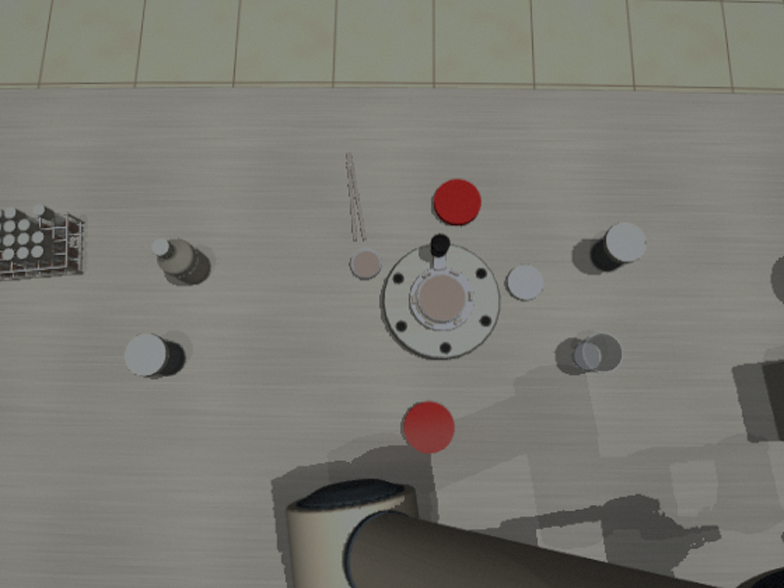

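View pics/scene0.png

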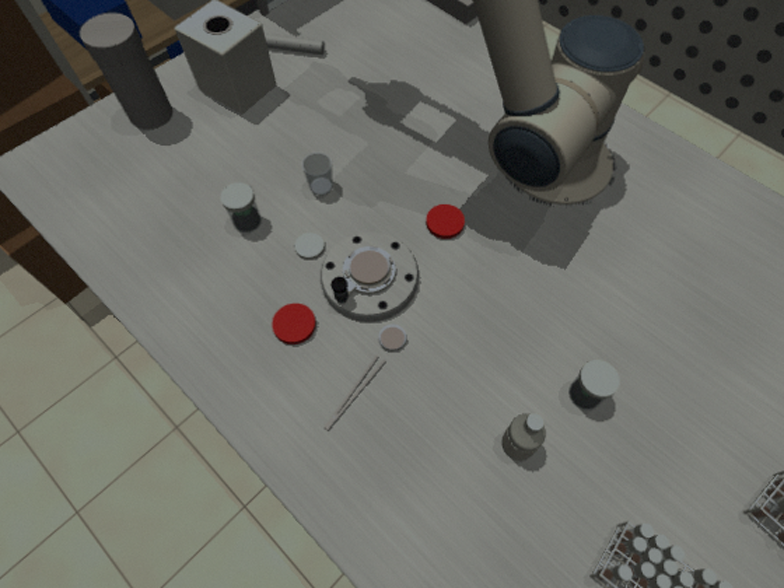

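The top view, in 1.4x pixels, shows the turntable at (442,300) and the black cap on its arm at (440,244), on the side away from the robot. Holes show at (398,278), (401,326), (445,348), (486,321) and (481,273). Counter-clockwise seen from above is image-left, so the next hole is (398,278). The look-alikes are the red dishes at (457,202) and (428,427). The holes could also be taken for the cap, but they are smaller and lie flat on the base.

```bash
python3 - <<'E'
from h import *
import pickle
d=pickle.load(open("im0.pkl","rb"))
def blobs(im,box,th):
    g=im["pixels"].max(2).copy(); m=np.zeros_like(g); x0,y0,x1,y1=box
    m[y0:y1,x0:x1]=(g[y0:y1,x0:x1]<th)*255
    n,l,s,c=cv2.connectedComponentsWithStats(m)
    return [(c[i],s[i,4]) for i in range(1,n) if s[i,4]>8]
B={"top":(270,160,360,260),"scene":(225,160,300,230)}
for n in B:
    im=d[n]
    for c,a in blobs(im,B[n],55): print(n,c.round(1),a,plane(im,c,.03).round(4),plane(im,c,.098).round(4))
im=d["top"]; save(im,"c_top.png",(255,150,375,265),5)
im=d["scene"]; save(im,"c_scene.png",(220,155,305,235),7)
E
```

```text
top [313.6 175. ] 173 [ 0.6708 -0.0945  0.03  ] [ 0.652  -0.0898  0.098 ]
top [343.2 194.9] 34 [ 0.6187 -0.1702  0.03  ] [ 0.6035 -0.1604  0.098 ]
top [283.9 198.5] 37 [ 0.608  -0.0183  0.03  ] [ 0.5935 -0.0187  0.098 ]
top [346.4 228.9] 34 [ 0.531  -0.1768  0.03  ] [ 0.5217 -0.1666  0.098 ]
top [286.2 232.6] 35 [ 0.5202 -0.025   0.03  ] [ 0.5115 -0.025   0.098 ]
top [290.  247.5] 11 [ 0.4827 -0.0348  0.03  ] [ 0.4766 -0.0341  0.098 ]
top [317.6 248.2] 35 [ 0.4814 -0.1038  0.03  ] [ 0.4754 -0.0985  0.098 ]
scene [254.6 170.7] 19 [ 0.5326 -0.1791  0.03  ] [ 0.5607 -0.1433  0.098 ]
scene [282. 175.] 21 [ 0.4839 -0.1056  0.03  ] [ 0.5151 -0.0745  0.098 ]
scene [235.4 189.2] 21 [ 0.621  -0.1722  0.03  ] [ 0.6434 -0.1368  0.098 ]
scene [291.8 197.9] 23 [ 0.5226 -0.0262  0.03  ] [ 5.513e-01 -2.000e-04  9.800e-02]
scene [242.7 206.6] 167 [ 0.647  -0.1116  0.03  ] [ 0.6678 -0.0802  0.098 ]
scene [262.5 202. ] 10 [ 0.5945 -0.0802  0.03  ] [ 0.6186 -0.0507  0.098 ]
scene [269.3 222. ] 201 [ 0.628  -0.0175  0.03  ] [0.65   0.0079 0.098 ]
scene [272.9 217.4] 22 [ 0.6098 -0.0207  0.03  ] [0.6329 0.005  0.098 ]
```

View pics/c_top.png

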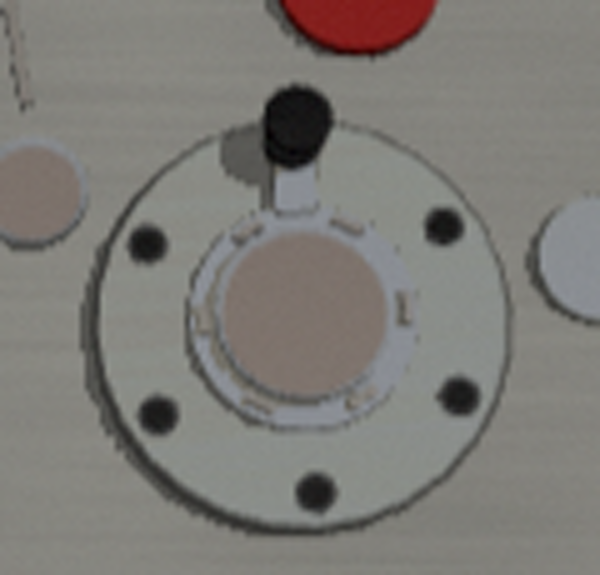

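View pics/c_scene.png

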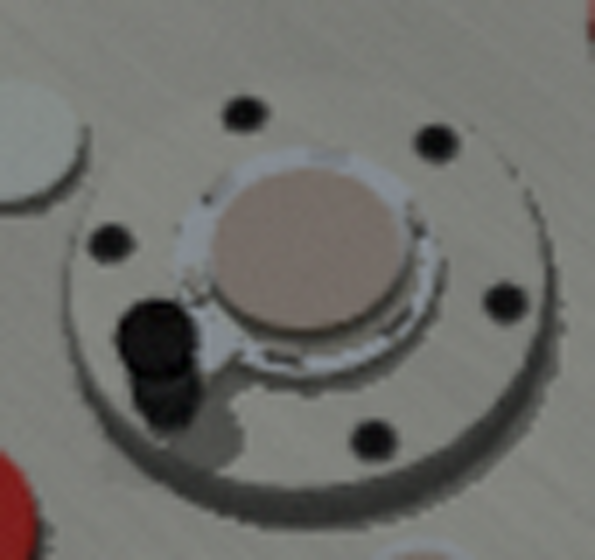

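Fitting the circle to the holes in both views gives a centre of (0.5705,-0.0986), a radius of 88.0 mm and a yaw of 0.072. The cap is therefore at about (0.658,-0.092) and the next hole at (0.609,-0.0195). The cap choice is confirmed in the crop: a black disc on the dark housing, on the white arm. I'll shut the fingers and move above it.

```bash
python3 -m crank '[[[36,36,0,0],[36,36,0,0],[36,36,0,0],[36,36,0,0],[36,36,0,0],[36,36,0,0],[36,36,0,0],[36,36,0,0],[36,36,0,0],[36,36,0,0],[36,36,0,0],[36,36,0,0],[36,36,0,0],[36,36,0,0]]]' 1 40
```

```text
time: 1.5
tool_pos: [0.6407, -0.1073, 0.2275]
ee_rot: [[0.972, 0.233, -0.004], [0.233, -0.972, 0.003], [-0.003, -0.004, -1.0]]
wrist_force: [0.3, -0.6, -0.0]
grip_width: -0.006
```

```bash
python3 -m crank '[[[17,15,-30,0],[0,0,-30,0],[0,0,-30,0],[0,0,-15,0],[0,0,0,0]]]' && python3 - <<'E'
from h import *
s=read_state(); print(s["tool_pos"],s["wrist_force"])
a=get_image("wrist"); b=get_image("scene")
C=np.array([.6583,-.0923,.098])
for im in(a,b): print(proj(im,[C,s["tool_pos"]]))
save(a,"w1.png",s=1)
save(b,"s1.png",(205,130,315,240),5)
p=[cv2.resize(cv2.imread("pics/"+n),(480,480) if n[0]=="s" else (560,420)) for n in("w1.png","s1.png")]
o=np.zeros((480,1040,3),np.uint8);o[:420,:560]=p[0];o[:,560:]=p[1];cv2.imwrite("pics/m1.png",cv2.resize(o,None,fx=.76,fy=.76))
E
```

```text
time: 2.0
tool_pos: [0.6622, -0.0842, 0.1174]
ee_rot: [[0.971, 0.241, -0.003], [0.241, -0.971, 0.004], [-0.002, -0.004, -1.0]]
wrist_force: [0.1, 0.5, 0.0]
grip_width: -0.002
[ 0.66223539 -0.08422357  0.11736377] [0.07692722 0.53332611 0.02276271]
[[290.60746219 253.67912047]
 [278.66545884 259.45744587]]
[[242.16898437 201.8778336 ]
 [242.4616453  201.14341933]]
```

View pics/m1.png

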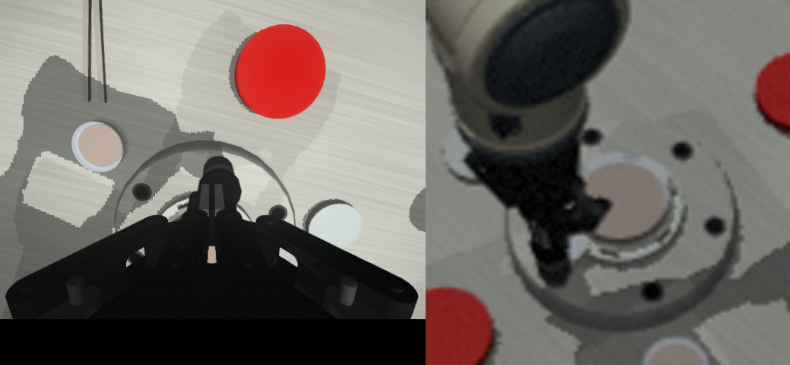

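Pictures viewed so far: 5. The fingertips are over the cap, with the cap centre in the wrist view near (219,190). They sit about 9 mm off centre, so I correct that and press.

```bash
python3 -m crank '[[[-4,-8,0,0],[0,0,0,0]]]'; python3 -m crank '[[[0,0,-8,0],[0,0,-8,0],[0,0,-7,0],[0,0,0,0]]]'
```

```text
time: 2.3
tool_pos: [0.66, -0.0937, 0.122]
ee_rot: [[0.971, 0.24, 0.003], [0.24, -0.971, 0.002], [0.003, -0.001, -1.0]]
wrist_force: [-0.2, 0.8, 0.0]
grip_width: -0.003
time: 2.7
tool_pos: [0.6605, -0.0946, 0.0989]
ee_rot: [[0.971, 0.239, 0.006], [0.239, -0.971, 0.002], [0.006, -0.0, -1.0]]
wrist_force: [0.6, 0.2, 1.0]
grip_width: -0.001
```

```bash
python3 -m crank '[[[-2,2,-5,0],[0,0,-5,0],[0,0,-3,0]]]'; python3 -m crank '[[[0,0,-1,0]]]'
```

```text
time: 3.0
tool_pos: [0.6594, -0.0925, 0.086]
ee_rot: [[0.971, 0.239, 0.008], [0.239, -0.971, 0.001], [0.008, 0.001, -1.0]]
wrist_force: [-1.9, -1.2, 6.3]
grip_width: 0.004
time: 3.1
tool_pos: [0.6594, -0.0923, 0.0849]
ee_rot: [[0.971, 0.24, 0.008], [0.24, -0.971, 0.001], [0.008, 0.001, -1.0]]
wrist_force: [-1.2, -1.6, 14.0]
grip_width: 0.002
```

```bash
python3 -m crank '[[[-1,7.5,0,0],[-1.5,7.5,0,0],[-2.3,7.3,0,0]]]'
```

```text
time: 3.4
tool_pos: [0.6555, -0.0705, 0.0856]
ee_rot: [[0.971, 0.239, 0.011], [0.239, -0.971, -0.0], [0.011, 0.003, -1.0]]
wrist_force: [-0.4, -0.4, 6.6]
grip_width: 0.003
```

```bash
python3 -m crank '[[[-3.2,7.2,-0.8,0],[-4,7,0,0],[-4.6,6.8,0,0],[0,0,0,0]]]'; python3 - <<'E'
from h import *
s=read_state(); print(s["tool_pos"],s["wrist_force"])
b=get_image("scene"); t=get_image("top")
save(b,"s2.png",(205,130,315,240),5); print(proj(b,[s["tool_pos"]]))
E
```

```text
time: 3.8
tool_pos: [0.6442, -0.0477, 0.086]
ee_rot: [[0.971, 0.24, 0.014], [0.24, -0.971, -0.001], [0.014, 0.005, -1.0]]
wrist_force: [-2.6, -2.0, 6.9]
grip_width: 0.001
[ 0.64418487 -0.04766037  0.08596369] [-2.59867921 -2.04751446  6.92684235]
[[257.0085268  210.37795844]]
```

View pics/s2.png

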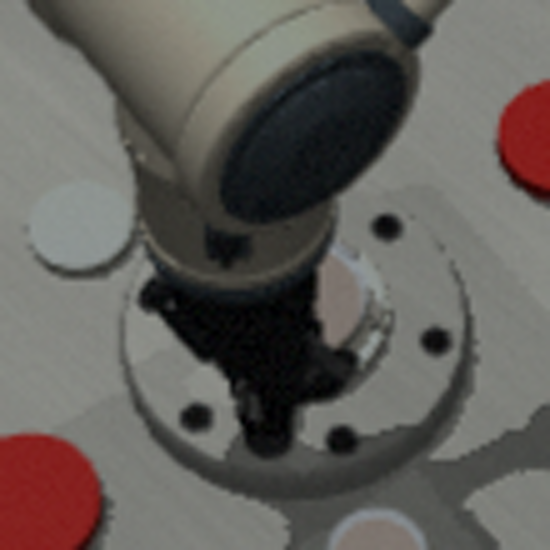

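The black start hole is now uncovered at (197,416), so the rotor is following the finger. The next hole is at (342,440). I continue along the arc.

```bash
python3 -m crank '[[[-5.8,5.1,-0.5,0],[-5.1,5.6,0,0],[-5.5,5.2,0,0],[-6,4.7,0,0]]]'
```

```text
time: 4.3
tool_pos: [0.6236, -0.0274, 0.0867]
ee_rot: [[0.971, 0.24, 0.02], [0.24, -0.971, -0.003], [0.018, 0.007, -1.0]]
wrist_force: [0.6, -1.8, 6.5]
grip_width: 0.003
```

```bash
python3 -m crank '[[[-5.5,4,-1,0],[-5.5,3,-0.3,0],[-4,1.5,0,0],[0,0,0,0]]]'
```

```text
time: 4.7
tool_pos: [0.6081, -0.018, 0.0864]
ee_rot: [[0.97, 0.242, 0.022], [0.242, -0.97, -0.004], [0.021, 0.009, -1.0]]
wrist_force: [-1.1, -2.2, 5.6]
grip_width: -0.003
```

```bash
python3 -m crank '[[[0,0,-0.5,0],[0,0,2,0],[0,0,2,0],[0,0,2,0],[0,0,2,0]]]'; python3 -m crank '[[[0,0,3,0],[0,0,0,0]]]';
```

```text
time: 5.2
tool_pos: [0.6086, -0.018, 0.0949]
ee_rot: [[0.97, 0.243, 0.025], [0.243, -0.97, -0.005], [0.023, 0.011, -1.0]]
wrist_force: [3.3, -1.5, 6.1]
grip_width: -0.002
time: 5.4
tool_pos: [0.6089, -0.018, 0.0983]
ee_rot: [[0.97, 0.243, 0.025], [0.243, -0.97, -0.005], [0.023, 0.011, -1.0]]
wrist_force: [0.1, 1.4, 0.3]
grip_width: -0.002
```

At z = 95 mm the cap still pushed with about 6 N, and contact ended near 98 mm, so the pin has dropped in. I retreat and check.

```bash
python3 -m crank '[[[0,0,10,0],[0,0,30,0],[0,0,40,0],[0,0,40,0],[0,-30,20,0],[-30,-40,0,0],[-30,-40,0,0],[-30,-40,0,0],[-30,-40,0,0],[-30,-40,0,0],[-30,-40,0,0],[-30,-40,0,0],[-30,-40,0,0],[0,0,0,0],[0,0,0,0]]]'; python3 - <<'E'
from h import *
import pickle
d=pickle.load(open("im0.pkl","rb"))
t=get_image("top"); b=get_image("scene")
pickle.dump({"top":t,"scene":b},open("im1.pkl","wb"))
c=np.array([.5705,-.0986])
P=lambda a,z:np.r_[c+.088*np.array([np.cos(a),np.sin(a)]),z]
for n,i in(("top",t),("scene",b)):
  print(n,[proj(i,[P(a,z)]).round(1).tolist() for a in(.072+1.047,) for z in(.089,.098)])
o=np.zeros((560,800,3),np.uint8)
A=cv2.resize(t["pixels"][150:265,255:375,::-1],(400,383)); B=cv2.resize(b["pixels"][155:235,220:305,::-1],(400,376))
o[:383,:400]=A;o[:376,400:]=B
cv2.imwrite("pics/e.png",o)
for n,i in(("top",t),("scene",b)):
  m=(np.abs(i["pixels"].astype(int)-d[n]["pixels"]).max(2)>40).astype(np.uint8)
  nn,l,s,cc=cv2.connectedComponentsWithStats(m)
  print(n,[(cc[k].round().tolist(),int(s[k,4])) for k in range(1,nn) if s[k,4]>15])
E
```

```text
time: 6.9
tool_pos: [0.3581, -0.3678, 0.249]
ee_rot: [[0.969, 0.245, 0.02], [0.245, -0.969, -0.003], [0.019, 0.008, -1.0]]
wrist_force: [0.2, 0.3, 0.3]
grip_width: -0.001
top [[[284.3, 193.0]], [[284.3, 192.1]]]
scene [[[272.8, 208.1]], [[272.7, 206.6]]]
top [([310.0, 177.0], 266), ([280.0, 197.0], 250), ([509.0, 321.0], 6247), ([351.0, 313.0], 3403), ([556.0, 300.0], 118), ([187.0, 307.0], 198), ([536.0, 314.0], 19), ([301.0, 333.0], 317), ([212.0, 378.0], 6931), ([196.0, 335.0], 26), ([392.0, 392.0], 3608), ([300.0, 399.0], 1853), ([260.0, 392.0], 395), ([477.0, 406.0], 714), ([547.0, 414.0], 320)]
scene [([244.0, 26.0], 1483), ([358.0, 73.0], 8403), ([396.0, 30.0], 86), ([444.0, 64.0], 48), ([432.0, 123.0], 1423), ([407.0, 115.0], 45), ([293.0, 138.0], 1527), ([335.0, 148.0], 146), ([418.0, 191.0], 2485), ([365.0, 171.0], 171), ([381.0, 175.0], 17), ([245.0, 209.0], 254), ([273.0, 211.0], 179), ([281.0, 229.0], 30)]
```

View pics/e.png

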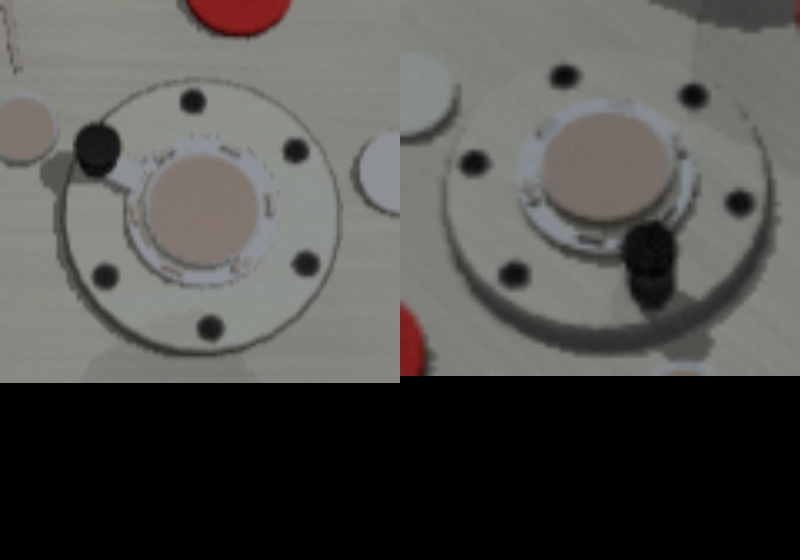

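The cap is now at top (284,193) and scene (273,207). That matches the prediction for the next hole with the cap up, and the gap between cap and housing looks as it did at the start. The dish is still between its stops, and all the image differences near the turntable come from the plunger and its shadow.

```bash
python3 -c "
from station import *
print(finish_job(), read_state()['time'])"
```

```text
the job is handed in; nothing more can be done
the job is handed in; nothing more can be done
```

I pressed the plunger fully down with the shut fingertips, at up to 14 N. I then turned the table counter-clockwise along the 88 mm circle to the next hole, released the plunger and moved clear. The job was handed in at about 7 s on the robot's clock, against the 35 s limit.

**Plunger:** While I was lifting off, the cap still pushed back with 6 N at 95 mm, well above the 89 mm or so where it would sit with the pin riding on the plate. Contact ended at about 98 mm, the rest height, so the pin is in the hole.

**Position:** In both final pictures the cap is within about 1 pixel of where it should be at the next hole. The picture alone cannot separate fully up from a few mm down, so that rests on the force and height readings.

**Everything else:** The dish is still between its stops. Comparing the pictures before and after showed no change at the small dish, jar lid, forceps or red dishes. I did not check the jars, beaker and spray one by one, but the tool did not go near them. No check failed or disagreed.

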